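Lock the scissors box by its L-slot knob

TASK

Shut and lock the scissors box: push the red knob along the long leg of its L-shaped slot to the corner, so that the yellow shutter covers the window, then push it round the corner and home to the closed end of the short leg. Only push it, with the fingertips or the outside of the fingers: never put the knob between the fingers or take hold of it. Leave the things on the box and the table where they are.

Things in the scene. Friction and masses are not known exactly. Their poses are not given: they have to be found in the camera images.
- scissors_box: Pale wooden box, 240 (x) x 280 (y) x 70 mm high, fixed to the table. Origin at its underside centre, z up; at yaw 0 its x points away from the robot. Its flat top plate has an L-shaped slot 16 mm wide on the -x half (long leg along box +y, from x -80, y -50 to y +50 mm; short leg from there along +x to x -35) and an open 90 x 85 mm window over scissors on the +x half.
- knob_mid (a point): Mid-height centre of the red upright round knob in the slot, 91 mm above the table: 28 mm across, from 2 to 40 mm above the plate. Its 10 mm pin runs in the slot with 3 mm play each side, so it can only follow the L; it slides with 2 to 5 N, cannot be lifted or tipped and stays where it is left.
- knob_top (a point): Centre of the flat top of the red knob, 110 mm above the table.
- shutter (a joint): Travel of the yellow shutter under the plate, m: it goes with the knob along the long leg (box +y). 0 = knob at the far end of the long leg from the corner, window open; 0.100 = knob at the corner, window covered.
- knob (a joint): Travel of the knob along the short leg (box +x), m: 0 = in line with the long leg, 0.045 = home at the closed end of the short leg, shutter locked. Only within about 3 mm of the corner can it leave 0 by more than 3 mm.
- slot_start (a point): Where the knob's axis stands at shutter 0, on the plate's upper face (70 mm above the table), fixed to the box.
- slot_corner (a point): Where the knob's axis stands at the corner of the slot, on the plate's upper face, fixed to the box.
- slot_end (a point): Where the knob's axis stands at the closed end of the short leg, on the plate's upper face, fixed to the box. A green spot is painted on the plate 33 mm beyond it.
- glitter_pot: Small magenta pot standing on the box's plate, 37 mm across, 36 mm high; origin at its underside centre, z up. A bystander: leave it where it stands.
- stamp: Wooden stamp standing on the box's plate, base 34 x 34 x 14 mm with an 18 mm thick grip, 36 mm high in all; origin at its underside centre, z up. A bystander: leave it where it stands.
- water_cup: White open cup, 80 mm across, 85 mm high; origin at its underside centre, z up. A bystander: leave it where it stands.
- glue_stick: Green upright glue stick, 29 mm across, 90 mm high; origin at its underside centre, z up. A bystander: leave it where it stands.
- twine_spool: Brown cardboard spool on end, 60 mm across, 50 mm high; origin at its underside centre, z up. A bystander: leave it where it stands.
- brush: Red-handled paint brush lying flat along its x, 170 mm long, under 30 mm thick; a bystander: leave it where it lies.

How it is judged:
By the outcome, as a careful person would: the job done as asked, in the order asked, and still so for the second after the job is handed in, with the robot touching nothing.
It also fails if it takes over 42 s, if anything falls off the work surface, if the arm or the gripper's body presses on something with over 40 N, if the wrist force passes 120 N, or if a joint passes its speed limit or range.

ROBOT

A 7-joint arm with a two-finger parallel gripper is mounted at the origin on the work surface. World frame = base frame: x ahead of the robot, y to its left, z up, the work surface at z = 0. Lengths are in m, angles in rad, forces in N, time in s.
With the tool pointing down it reaches from about 0.425 to 0.875 m from the base axis. Payload 4.7 kg.
Tool frame: the origin (TCP) lies on the centre line of the jaws, within the pads' length; the fingertips stand ahead of it and the grasp point (between the pads) lies 2 mm behind it (nose_length is the z of the fingertips in the tool frame, in m); z points along the fingers, y is the line along which they close (so a half turn about z gives the same grasp; the last joint's range is limited). The gripper opens to 87 mm and grips with 3 to 60 N. Pads are 19 mm wide; open, the fingers measure 117 mm over their backs; the gripper's body (75 mm by 190 mm) begins 51 mm behind the grasp point.
Start: joints at [1.204, 0.321, -0.07, 1.45, 0.023, 1.371, -0.057], TCP at [0.242, -0.603, 0.24] pointing down, gripper open.
Joint ranges: [-2.86, 2.86], [-0.3, 2.09], [-1.38, 1.24], [0.06, 2.45], [-1.56, 4.7], [0.09, 2.05], [-2.69, 2.69]. Speed limits (rad/s): [2.57, 2.57, 3.14, 3.14, 3.14, 3.14, 3.14].

INTERFACE

Orientations are given as a rotation vector (axis times angle).
In Python, from bench import * gives the robot as it stands.
- The arm moves only by the tool send_rows, never from a script. Its arguments are lists of equal length, an entry for each row: "xyz": the shift along the tool's x, y, z in mm, a list of three; "dr": the turn, a rotation vector about the tool's x, y, z in rad, a list of three. A call has exactly 10 rows; each row is the pose to reach, as a shift and turn from the pose commanded when the call began, along the tool's axes at that moment; what a row does not reach only later rows make up. A row lasts 1/12 s, in which the tool goes at most 41.7 mm and 7.16 degrees, less where a joint would pass 70% of its speed; a pose out of reach is approached as far as the arm can. A call with a gripper value outside its range is refused whole. "jaw" is the finger opening in mm, from 0 to 87, set as the call begins (left out, the last holds). The fingers move at their own pace and stop on an object; "grip_force" is the grip in N (left out, the last holds). Time passes only in rows, so rows that repeat a pose let the fingers close, or fill a call up. It gives the time, the measured TCP pose, the force, the opening and the grip force at its end, in the units of the state.
- get_state(): the state, without advancing time (a new reading comes with each control period).
- get_image(name): name is "scene" or "top" or "wrist"; returns the picture (384x512x3 uint8, red, green, blue); there is no depth.
- calibration(name): a dict with "vfov" (degrees; the focal length in pixels is half the picture's height over the tangent of half this angle, whatever the lens; pixels are square), "cx", "cy" (the principal point, pixels), "k1" (the pictures are not rectified: a ray, as slopes to the right and down, at radius r is drawn at 1 + k1 r^2 times it, then the intrinsics apply), "rvec" (rotation vector, rad) and "tvec" (3), from world to camera coordinates, as OpenCV has them; the wrist camera has in their place "hand_eye" (4x4, takes a point from camera to tool coordinates, whose origin is the TCP and whose axes are the flange's). Camera axes: x right, y down, z forward; pixel columns grow to the right and rows downward; lengths in m; the calibration is good to about 2 mm. A picture is of the moment at which its call begins: read the wrist's pose just before it. calibration takes no time and is no camera call.
- close_job(): hands the job in; it is judged then, once.
The state is a dict: "time": time; "joint_positions": joint angles; "qd": joint speeds; "joint_torque": joint torques, N m; "position": TCP position; "tool_rot": TCP orientation; "ft_force": force on the tool from outside, world axes, zero at the start; "torque": the same for the moment, N m; "grip_width": opening from 0.0 (shut) to 1.0 (fully open); "grip_force": force on a finger pad.
Only numpy, scipy, OpenCV 4.12 (cv2) and the standard library are available. Lean on these libraries where they do the work, as an engineer would, in place of code of your own. Each camera call takes 0.05 s, during which the arm holds its last target. There are 200 camera calls.

## Working session

There is one attempt and no reset: what is moved stays moved. The work goes in short steps, Python scripts to look and compute and a tool call to move; the robot and the scene stay as the last step left them, time stands still between calls to the robot, and variables do not carry over. Pictures are saved under pics/ and viewed, at most 10 in all, crops included, and the job is handed in when it is done.

Besides the shell and the picture viewer there is one more tool, called after "Call:" as name(argument=value, ...) on one line, values as JSON. send_rows: Moves the arm, as the interface text tells. Its arguments: {"type":"object","properties":{"xyz":{"type":"array"},"dr":{"type":"array"},"jaw":{"type":"number"},"grip_force":{"type":"number"}},"required":["xyz","dr"]}

```bash
mkdir -p pics; cat > h.py <<'E'
from bench import *
import numpy as np, cv2
from scipy.spatial.transform import Rotation as R
def ray(name,u,v,st=None):
    c=calibration(name); f=192/np.tan(np.radians(c['vfov'])/2)
    d=np.array([(u-c['cx'])/f,(v-c['cy'])/f]); s=d.copy()
    for _ in range(30): s=d/(1+c['k1']*(s@s))
    r=np.array([s[0],s[1],1.])
    if 'hand_eye' in c:
        H=np.array(c['hand_eye']); T=R.from_rotvec(st['tool_rot'])
        return np.array(st['position'])+T.apply(H[:3,3]), T.apply(H[:3,:3]@r)
    M=R.from_rotvec(np.ravel(c['rvec'])).as_matrix()
    return -M.T@np.ravel(c['tvec']), M.T@r
def at(name,u,v,z,st=None):
    o,d=ray(name,u,v,st); return o+d*(z-o[2])/d[2]
def blobs(im,lo,hi,amin=30):
    h=cv2.cvtColor(im,cv2.COLOR_RGB2HSV)
    m=cv2.inRange(h,np.array(lo),np.array(hi))
    n,_,s,c=cv2.connectedComponentsWithStats(m)
    return [(c[i].round(1).tolist(),s[i].tolist()) for i in range(1,n) if s[i][4]>=amin]
E
python3 - <<'E'
from h import *
s=get_state(); print({k:np.round(v,3).tolist() for k,v in s.items()}); 
for n in('top','scene'):
    im=get_image(n); cv2.imwrite(f'pics/{n}0.png',im[:,:,::-1])
    print(n,'red',blobs(im,(0,150,80),(6,255,255)),blobs(im,(174,150,80),(180,255,255)),'green',blobs(im,(45,100,50),(85,255,255)),'yel',blobs(im,(22,150,100),(34,255,255)))
print(nose_length if 'nose_length' in globals() else [k for k in globals() if k[0]!='_'])
E
```

```text
{'time': 0.0, 'joint_positions': [1.204, 0.322, -0.07, 1.452, 0.023, 1.371, -0.057], 'qd': [0.0, -0.001, 0.0, -0.001, -0.0, -0.0, -0.0], 'joint_torque': [0.0, -49.129, -0.403, -31.253, -0.064, 0.044, 0.0], 'position': [0.241, -0.603, 0.238], 'tool_rot': [-3.083, -0.594, 0.001], 'ft_force': [-0.161, 1.174, -0.262], 'torque': [0.034, -0.007, -0.031], 'grip_force': 0.0, 'grip_width': 0.996}
top red [([108.4, 141.2], [106, 137, 6, 10, 56]), ([62.7, 142.8], [57, 139, 12, 9, 61]), ([75.7, 140.9], [70, 138, 13, 7, 67]), ([270.4, 184.8], [261, 177, 20, 15, 123]), ([303.9, 216.6], [300, 212, 9, 10, 63]), ([382.2, 273.3], [380, 261, 5, 26, 98])] [] green [([90.4, 129.9], [87, 127, 8, 7, 40]), ([107.8, 130.5], [103, 127, 11, 8, 53]), ([61.6, 132.8], [59, 128, 7, 10, 57]), ([78.4, 132.3], [74, 128, 11, 10, 61]), ([155.9, 171.0], [151, 167, 10, 10, 70])] yel [([93.7, 111.1], [89, 107, 11, 9, 38]), ([77.8, 111.7], [73, 108, 11, 8, 66])]
scene red [([463.2, 145.6], [449, 135, 28, 24, 247]), ([213.4, 192.5], [208, 184, 12, 18, 162]), ([272.1, 214.3], [260, 205, 23, 20, 165]), ([102.5, 216.8], [96, 208, 14, 19, 125])] [([68.7, 305.2], [50, 284, 31, 33, 326])] green [([359.5, 1.8], [356, 0, 10, 7, 31]), ([482.7, 144.6], [477, 139, 13, 12, 108]), ([467.8, 155.1], [453, 146, 26, 20, 222]), ([378.8, 164.9], [372, 151, 15, 30, 265])] yel [([496.4, 160.0], [489, 155, 14, 11, 82]), ([484.7, 170.1], [477, 164, 16, 14, 126])]
0.017
```

View pics/top0.png

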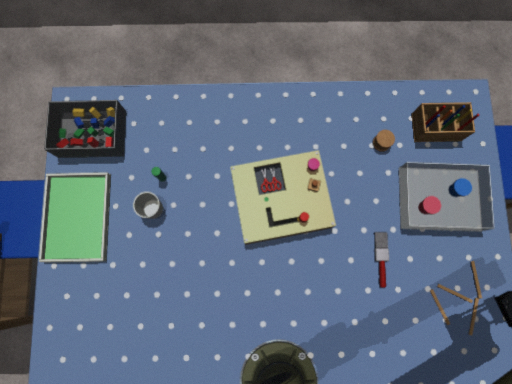

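View pics/scene0.png

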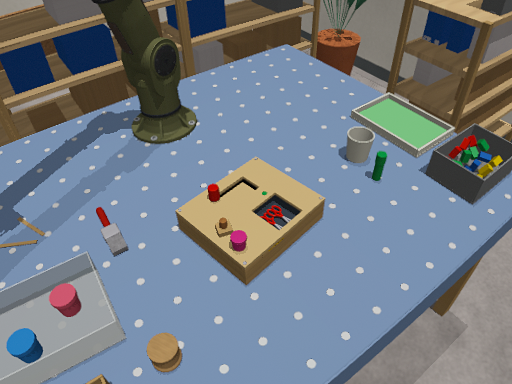

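Top view: the box is centred near (284,197), the knob at (304,217), the slot corner near (268,221), the slot end near (269,208) and the green spot near (266,199). The pot (313,164) and stamp (315,185) stand on the +x, right side. The scene view agrees.

```bash
python3 - <<'E'
from h import *
im=cv2.imread('pics/top0.png')[:,:,::-1].copy()
kt=at('top',303.9,216.6,.10); print('knob',kt.round(4))
print('scene knob', at('scene',213.4,192.5,.091).round(4))
g=blobs(im[190:212,255:280].copy(),(40,80,40),(85,255,255),3); print(g)
h=cv2.cvtColor(im,cv2.COLOR_RGB2HSV)
m=cv2.inRange(h,np.array((15,40,120)),np.array((32,255,255))); m[:145]=0;m[248:]=0;m[:,:225]=0;m[:,340:]=0
c=max(cv2.findContours(m,0,2)[0],key=cv2.contourArea)
r=cv2.minAreaRect(c); P=np.array([at('top',*p,.07)[:2] for p in cv2.boxPoints(r)]); print(P.round(4),np.linalg.norm(np.roll(P,-1,0)-P,axis=1).round(4),P.mean(0).round(4))
w=(h[:,:,2]<60).astype(np.uint8); w[:200]=0;w[230:]=0;w[:,:260]=0;w[:,312:]=0
ys,xs=np.nonzero(w); D=np.array([at('top',x,y,.07)[:2] for x,y in zip(xs,ys)])
# box yaw from slot+rect
e=[(np.arctan2(*(q-p)[::-1]),np.linalg.norm(q-p)) for p,q in zip(P,np.roll(P,-1,0))]
print(np.degrees([a for a,_ in e]))
for a,l in e:
    pass
yaw=(e[0][0]+np.pi/4)%(np.pi/2)-np.pi/4; print('yaw',np.degrees(yaw))
Rm=np.array([[np.cos(yaw),-np.sin(yaw)],[np.sin(yaw),np.cos(yaw)]]); C=P.mean(0)
d=(D-C)@Rm; print('slot box-frame range',d.min(0),d.max(0))
print('knob box', (kt[:2]-C)@Rm)
for n,p in dict(start=(-.08,-.05),corner=(-.08,.05),end=(-.035,.05),spot=(-.002,.05)).items(): print(n,(C+Rm@p).round(4))
if g: print('spot seen',at('top',g[0][0][0]+255,g[0][0][1]+190,.07))
for n,p in dict(pot=(313,163),stamp=(315,185)).items():
    print(n,((at('top',*p,.1)[:2]-C)@Rm).round(3))
cv2.imwrite('pics/crop.png',cv2.resize(im[145:250,225:345,::-1],None,fx=5,fy=5,interpolation=2))
E
```

```text
knob [ 0.475  -0.0825  0.1   ]
scene knob [ 0.4755 -0.082   0.091 ]
[([10.9, 8.7], [9, 7, 5, 4, 13])]
[[ 0.6387  0.1351]
 [ 0.6885 -0.1462]
 [ 0.4503 -0.1779]
 [ 0.4044  0.0935]] [0.2857 0.2403 0.2753 0.238 ] [ 0.5455 -0.0239]
[ -79.96660696 -172.40986007   99.60521568   10.06972144]
yaw 10.033393041455827
slot box-frame range [-0.08402506 -0.03578049] [-0.02878278  0.05766352]
knob box [-0.07960968 -0.04546158]
start [ 0.4754 -0.087 ]
corner [0.458  0.0114]
end [0.5023 0.0193]
spot [0.5348 0.025 ]
spot seen [0.53634684 0.02743253 0.07      ]
pot [ 0.074 -0.108]
stamp [ 0.007 -0.099]
```

View pics/crop.png

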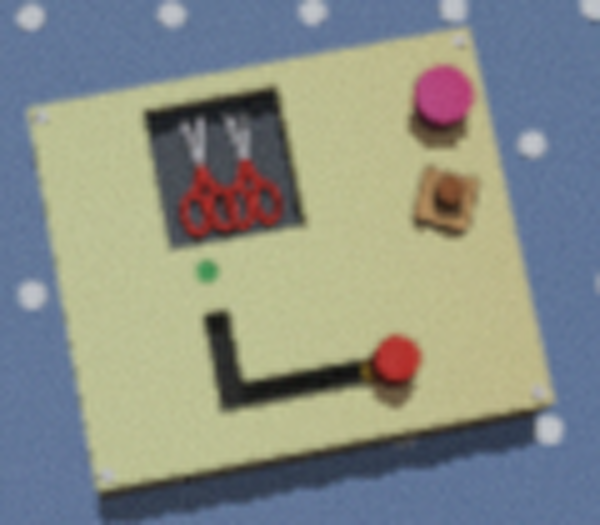

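Closed up, the knob is at about (0.475,-0.083) and the box yaw is about 10°. The two views agree on the knob, and the box sizes match to within 6 mm. I'll close the jaw and move towards a point behind the knob.

Call:
send_rows(xyz=[[30,-26,0],[60,-52,0],[90,-78,0],[120,-104,0],[150,-130,0],[180,-156,0],[210,-182,0],[240,-208,0],[270,-234,0],[300,-260,0]], dr=[[0,0,0.02],[0,0,0.04],[0,0,0.06],[0,0,0.08],[0,0,0.1],[0,0,0.12],[0,0,0.14],[0,0,0.16],[0,0,0.18],[0,0,0.2]], jaw=0, grip_force=20)

```text
time: 0.93
position: [0.4237, -0.2486, 0.2393]
tool_rot: [3.129, 0.282, -0.001]
ft_force: [1.1, -0.2, 0.6]
grip_width: 0.329
grip_force: 0.0
```

```bash
cat >> h.py <<'E'
def shift(p):
    s=get_state(); T=R.from_rotvec(s['tool_rot'])
    x=T.as_matrix()[:,0]; print('t',s['time'],'pos',np.round(s['position'],4),'xaxis deg',np.degrees(np.arctan2(x[1],x[0])).round(1),'z',T.as_matrix()[:,2].round(3),'F',np.round(s['ft_force'],1),'w',s['grip_width'])
    print('shift mm',(1000*T.inv().apply(np.array(p)-s['position'])).round(1))
E
python3 -c "
from h import *
shift([.485,-.131,.2])"
```

```text
t 0.9333 pos [ 0.4237 -0.2486  0.2393] xaxis deg 10.3 z [-0. -0. -1.] F [ 1.1 -0.2  0.6] w 0.3293384668822859
shift mm [  81.4 -104.8   39.3]
```

Call:
send_rows(xyz=[[14,-18,7],[28,-36,14],[42,-54,21],[55,-70,28],[68,-87,35],[80,-103,40],[80,-103,40],[80,-103,40],[80,-103,40],[80,-103,40]], dr=[[0,0,0],[0,0,0],[0,0,0],[0,0,0],[0,0,0],[0,0,0],[0,0,0],[0,0,0],[0,0,0],[0,0,0]])

```text
time: 1.77
position: [0.4832, -0.1362, 0.1996]
tool_rot: [3.128, 0.281, -0.0]
ft_force: [-0.6, 0.2, 0.2]
grip_width: 0.008
grip_force: 0.0
```

```bash
python3 - <<'E'
from h import *
s=get_state(); im=get_image('wrist'); cv2.imwrite('pics/w1.png',im[:,:,::-1])
for b in blobs(im,(0,150,60),(6,255,255),60)+blobs(im,(174,150,60),(180,255,255),60): print('red',b,at('wrist',*b[0],.11,s).round(4))
for b in blobs(im,(45,80,40),(85,255,255),30): print('green',b,at('wrist',*b[0],.07,s).round(4))
shift([.485,-.131,.097])
E
```

```text
red ([114.8, 45.5], [82, 17, 69, 52, 1825]) [ 0.5767 -0.0195  0.11  ]
red ([188.7, 195.3], [171, 176, 36, 39, 1050]) [ 0.4767 -0.0856  0.11  ]
green ([79.7, 97.9], [73, 91, 15, 15, 182]) [0.5337 0.0255 0.07  ]
t 1.8167 pos [ 0.4833 -0.1362  0.1997] xaxis deg 10.2 z [ 0.    -0.001 -1.   ] F [0.6 0.2 0.2] w 0.006635422645551147
shift mm [  2.6  -4.9 102.7]
```

View pics/w1.png

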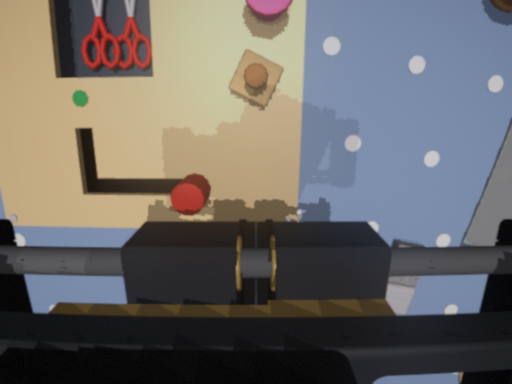

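The wrist view shows the knob at (189,195), the green spot at (80,98) and the corner near (88,188). All of this fits the box model within 2 mm. I'll project the fingers into the view to check their width before going down.

```bash
python3 - <<'E'
from h import *
c=calibration('wrist'); H=np.array(c['hand_eye']); f=192/np.tan(np.radians(c['vfov'])/2); print(H.round(3),f,c['k1'])
for p in [(9.5,15,17),(9.5,-15,17),(-9.5,15,17),(9.5,15,-30),(9.5,-15,-30),(9.5,15,-53),(37,95,-53),(37,-95,-53)]:
    q=np.linalg.inv(H)@np.array([*np.array(p)/1000,1]); s=q[:2]/q[2]; s=s*(1+c['k1']*(s@s)); print(p,(f*s+[c['cx'],c['cy']]).round(0),q[2].round(3))
E
```

```text
[[-0.001 -0.966 -0.259  0.07 ]
 [ 1.    -0.001  0.001  0.001]
 [-0.001 -0.259  0.966 -0.146]
 [ 0.     0.     0.     1.   ]] 314.88002817553166 -0.0646600505882002
(9.5, 15, 17) [281. 219.] 0.173
(9.5, -15, 17) [226. 219.] 0.173
(-9.5, 15, 17) [280. 251.] 0.178
(9.5, 15, -30) [290. 259.] 0.128
(9.5, -15, -30) [216. 259.] 0.128
(9.5, 15, -53) [297. 291.] 0.106
(37, 95, -53) [538. 212.] 0.099
(37, -95, -53) [-33. 213.] 0.098
```

The gripper body hides the fingers in this view, which fits the given sizes: when closed, the fingers measure about 30 x 19 mm. I'll go straight down behind the knob.

Call:
send_rows(xyz=[[2,0,15],[2,0,30],[2,0,45],[2,0,60],[2,0,75],[2,0,87],[2,0,96],[2,0,102],[2,0,102],[2,0,102]], dr=[[0,0,0],[0,0,0],[0,0,0],[0,0,0],[0,0,0],[0,0,0],[0,0,0],[0,0,0],[0,0,0],[0,0,0]])

```text
time: 2.65
position: [0.4857, -0.1347, 0.0977]
tool_rot: [3.129, 0.283, 0.0]
ft_force: [0.2, 0.3, 0.2]
grip_width: 0.007
grip_force: 0.0
```

```bash
python3 - <<'E'
from h import *
# TCP when knob at corner (29 mm behind it in box y)
y=np.array([-.175,.985]); c=np.array([.4575,.0115])
shift([*(c-.029*y),.097])
E
```

```text
t 2.65 pos [ 0.4857 -0.1347  0.0977] xaxis deg 10.3 z [ 0. -0. -1.] F [0.2 0.3 0.2] w 0.006684110241056233
shift mm [  -1.6 -119.9    0.7]
```

Call:
send_rows(xyz=[[0,-8,0],[0,-16,0],[0,-25,0],[0,-35,0],[0,-45,0],[0,-55,0],[0,-65,0],[0,-75,0],[0,-83,0],[0,-90,0]], dr=[[0,0,0],[0,0,0],[0,0,0],[0,0,0],[0,0,0],[0,0,0],[0,0,0],[0,0,0],[0,0,0],[0,0,0]])

```text
time: 3.48
position: [0.4698, -0.0449, 0.0979]
tool_rot: [3.128, 0.285, 0.002]
ft_force: [2.7, -3.0, 2.5]
grip_width: 0.007
grip_force: 1.4
```

```bash
python3 - <<'E'
from h import *
s=get_state(); im=get_image('wrist'); cv2.imwrite('pics/w2.png',im[:,:,::-1])
for b in blobs(im,(0,150,60),(6,255,255),60)+blobs(im,(174,150,60),(180,255,255),60): print('red',b,at('wrist',*b[0],.11,s).round(4))
y=np.array([-.175,.985]); c=np.array([.4575,.0115])
shift([*(c-.029*y),.097])
E
```

```text
red ([148.5, 23.5], [143, 1, 11, 46, 293]) [0.5627 0.0141 0.11  ]
red ([211.5, 218.6], [199, 216, 27, 5, 73]) [ 0.4865 -0.0226  0.11  ]
t 3.5333 pos [ 0.4693 -0.0434  0.0977] xaxis deg 10.5 z [ 0.     0.001 -1.   ] F [ 1.3 -0.4  0.9] w 0.004007722164989566
shift mm [ -1.8 -27.1   0.8]
```

View pics/w2.png

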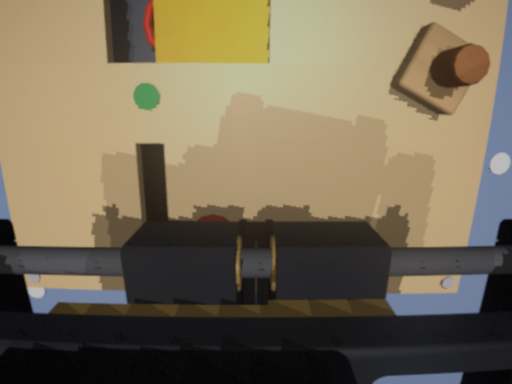

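The shutter is about 70% shut and the knob is moving ahead of the fingers. Contact is at about 20 mm rather than 29 mm. I'll keep pushing, slowing towards the corner.

Call:
send_rows(xyz=[[0,-6,0],[0,-12,0],[0,-17,0],[0,-20,0],[0,-22,0],[0,-24,0],[0,-26,0],[0,-27,0],[0,-28,0],[0,-28,0]], dr=[[0,0,0],[0,0,0],[0,0,0],[0,0,0],[0,0,0],[0,0,0],[0,0,0],[0,0,0],[0,0,0],[0,0,0]])

```text
time: 4.37
position: [0.4642, -0.0183, 0.0975]
tool_rot: [-3.129, -0.284, 0.0]
ft_force: [2.2, -0.1, 2.0]
grip_width: 0.0
grip_force: 0.9
```

```bash
python3 - <<'E'
from h import *
s=get_state(); im=get_image('wrist'); cv2.imwrite('pics/w3.png',im[:,:,::-1])
for b in blobs(im,(0,150,60),(6,255,255),20)+blobs(im,(174,150,60),(180,255,255),20): print('red',b,at('wrist',*b[0],.11,s).round(4))
for b in blobs(im,(45,80,40),(85,255,255),30): print('green',b,at('wrist',*b[0],.07,s).round(4))
y=np.array([-.175,.985]); c=np.array([.4575,.0115])
shift([*(c-.020*y),.097])
E
```

```text
green ([196.2, 94.0], [184, 81, 26, 27, 527]) [0.5338 0.0253 0.07  ]
t 4.4167 pos [ 0.4641 -0.0184  0.0974] xaxis deg 10.4 z [-0.001  0.    -1.   ] F [ 1.2 -0.9  1.3] w 0.0031061403967396414
shift mm [ -1.2 -10.5   0.4]
```

Call:
send_rows(xyz=[[0,-2,0],[0,-3,0],[0,-4,0],[0,-5,0],[0,-5.5,0],[0,-6,0],[0,-6.5,0],[0,-7,0],[0,-7,0],[0,-7,0]], dr=[[0,0,0],[0,0,0],[0,0,0],[0,0,0],[0,0,0],[0,0,0],[0,0,0],[0,0,0],[0,0,0],[0,0,0]])

```text
time: 5.25
position: [0.463, -0.0115, 0.0975]
tool_rot: [-3.129, -0.284, 0.0]
ft_force: [1.6, -2.5, 2.1]
grip_width: 0.009
grip_force: 1.0
```

```bash
python3 - <<'E'
from h import *
for n in('top','scene'):
    im=get_image(n); cv2.imwrite(f'pics/{n}1.png',im[:,:,::-1])
    print(n,[b for b in blobs(im,(0,150,60),(6,255,255),10) if 190<b[0][0]<310 and 165<b[0][1]<235],[b for b in blobs(im,(22,150,80),(34,255,255),10) if 190<b[0][0]<330])
shift([.464,-.018,.097])
im=cv2.imread('pics/scene1.png'); cv2.imwrite('pics/s1c.png',cv2.resize(im[130:280,150:350],None,fx=4,fy=4,interpolation=2))
E
```

```text
top [] [([267.6, 175.6], [255, 164, 28, 30, 504])]
scene [([243.6, 173.4], [241, 165, 6, 17, 82])] [([250.4, 185.1], [245, 181, 12, 9, 45]), ([276.6, 212.0], [253, 195, 48, 35, 859])]
t 5.35 pos [ 0.463  -0.0115  0.0975] xaxis deg 10.4 z [-0.  0. -1.] F [ 1.1 -1.9  1.3] w 0.008234475236179465
shift mm [-0.2  6.5  0.5]
```

View pics/s1c.png

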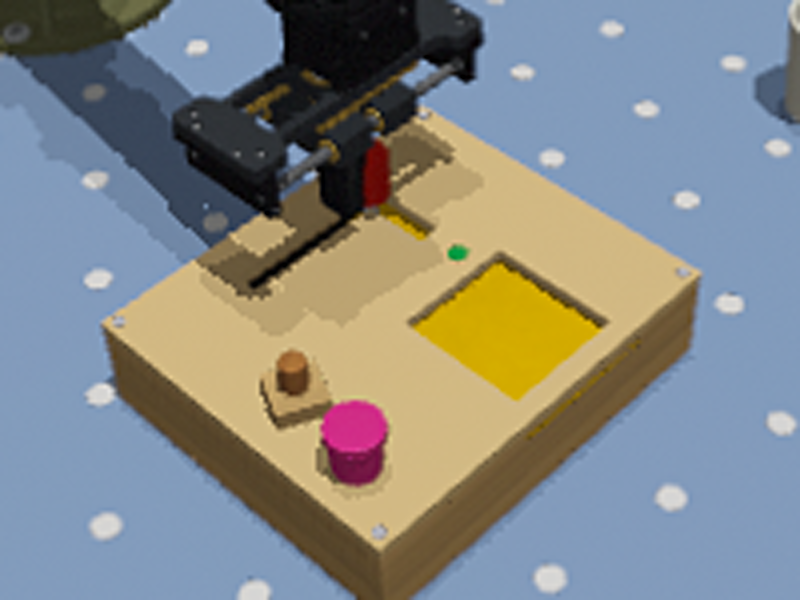

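The yellow shutter fills the window and the knob is just ahead of the fingers near the corner. The force doesn't show the end stop yet, so I'll creep on.

Call:
send_rows(xyz=[[0,-0.5,0],[0,-1,0],[0,-1.5,0],[0,-2,0],[0,-2.5,0],[0,-3,0],[0,-3.5,0],[0,-4,0],[0,-4,0],[0,-4,0]], dr=[[0,0,0],[0,0,0],[0,0,0],[0,0,0],[0,0,0],[0,0,0],[0,0,0],[0,0,0],[0,0,0],[0,0,0]])

```text
time: 6.18
position: [0.4628, -0.0101, 0.0977]
tool_rot: [3.126, 0.281, 0.001]
ft_force: [3.0, -7.4, 1.8]
grip_width: 0.005
grip_force: 4.2
```

```bash
python3 - <<'E'
from h import *
im=get_image('scene')
print([b for b in blobs(im,(0,150,60),(6,255,255),10) if 190<b[0][0]<310 and 165<b[0][1]<235])
print(at('scene',241,173.4,.091),at('scene',242,173,.091))
shift([.4575+.175*.02,.0115-.985*.02,.097])
E
```

```text
[([244.1, 173.2], [241, 166, 7, 15, 77])]
[0.45931096 0.01125637 0.091     ] [0.45961933 0.01416631 0.091     ]
t 6.2333 pos [ 0.4628 -0.0101  0.0977] xaxis deg 10.3 z [ 0.001 -0.003 -1.   ] F [ 2.5 -7.9  1.4] w 0.005206424346145696
shift mm [-1.4 -2.1  0.7]
```

The fingers are 2.6 mm short of the command with 8 N against them, so the knob is at the corner (the geometry agrees). I'll back off, then go round to its near side.

Call:
send_rows(xyz=[[0,6,0],[0,14,0],[0,22,0],[0,24,0],[-8,24,0],[-16,24,0],[-24,24,0],[-31,24,0],[-31,24,0],[-31,24,0]], dr=[[0,0,0],[0,0,0],[0,0,0],[0,0,0],[0,0,0],[0,0,0],[0,0,0],[0,0,0],[0,0,0],[0,0,0]])

```text
time: 7.07
position: [0.4358, -0.0369, 0.0977]
tool_rot: [3.128, 0.283, 0.001]
ft_force: [0.2, -0.5, 0.4]
grip_width: 0.002
grip_force: 0.0
```

```bash
python3 - <<'E'
from h import *
shift([.4575-.985*.03,.0115-.175*.03,.0975])
im=get_image('scene')
print([(b,at('scene',*b[0],.091)) for b in blobs(im,(0,150,60),(6,255,255),10) if 190<b[0][0]<310 and 165<b[0][1]<235])
s=get_state();im=get_image('wrist')
for b in blobs(im,(0,150,60),(6,255,255),60)+blobs(im,(174,150,60),(180,255,255),60): print('red',b,at('wrist',*b[0],.11,s).round(4))
E
```

```text
t 7.0667 pos [ 0.4358 -0.0369  0.0977] xaxis deg 10.3 z [ 0.    -0.001 -1.   ] F [ 0.2 -0.5  0.4] w 0.002217923205336908
shift mm [  0.  -43.9   0.2]
[(([241.8, 172.7], [237, 165, 11, 17, 148]), array([0.45835216, 0.01442062, 0.091     ]))]
red ([160.5, 193.2], [126, 161, 71, 64, 3287]) [0.4609 0.0095 0.11  ]
```

Call:
send_rows(xyz=[[0,-6,0],[0,-12,0],[0,-18,0],[0,-24,0],[0,-30,0],[0,-35,0],[0,-40,0],[0,-44,0],[0,-44,0],[0,-44,0]], dr=[[0,0,0],[0,0,0],[0,0,0],[0,0,0],[0,0,0],[0,0,0],[0,0,0],[0,0,0],[0,0,0],[0,0,0]])

```text
time: 8.0
position: [0.4283, 0.0066, 0.0975]
tool_rot: [3.128, 0.284, 0.0]
ft_force: [0.3, -0.2, 0.4]
grip_width: 0.004
grip_force: 0.0
```

```bash
python3 - <<'E'
from h import *
shift([.5017-.985*.0235,.0193-.175*.0235,.0975])
im=get_image('scene')
print([(b,at('scene',*b[0],.091)) for b in blobs(im,(0,150,60),(6,255,255),10) if 190<b[0][0]<310 and 165<b[0][1]<235])
E
```

```text
t 8.0 pos [0.4283 0.0066 0.0975] xaxis deg 10.4 z [ 0. -0. -1.] F [ 0.3 -0.2  0.4] w 0.004283105712798366
shift mm [51.   0.6  0. ]
[(([241.7, 172.4], [237, 165, 10, 16, 150]), array([0.45724073, 0.01487894, 0.091     ]))]
```

No contact, and the knob hasn't moved. I'll push along the short leg.

Call:
send_rows(xyz=[[4,0,0],[8,0,0],[12,0,0],[17,0,0],[22,0,0],[27,0,0],[32,0,0],[37,0,0],[41,0,0],[44,0,0]], dr=[[0,0,0],[0,0,0],[0,0,0],[0,0,0],[0,0,0],[0,0,0],[0,0,0],[0,0,0],[0,0,0],[0,0,0]])

```text
time: 8.88
position: [0.472, 0.0146, 0.0974]
tool_rot: [-3.128, -0.284, 0.0]
ft_force: [-1.5, -0.2, 1.0]
grip_width: 0.002
grip_force: 0.7
```

```bash
python3 - <<'E'
from h import *
shift([.5017-.985*.0235,.0193-.175*.0235,.0975])
s=get_state();im=get_image('wrist');cv2.imwrite('pics/w5.png',im[:,:,::-1])
for b in blobs(im,(0,150,60),(6,255,255),60)+blobs(im,(174,150,60),(180,255,255),60): print('red',b,at('wrist',*b[0],.11,s).round(4))
im=get_image('scene')
print([(b,at('scene',*b[0],.091)) for b in blobs(im,(0,150,60),(6,255,255),10) if 190<b[0][0]<310 and 165<b[0][1]<235])
E
```

```text
t 8.8833 pos [0.472  0.0146 0.0974] xaxis deg 10.4 z [-0.  0. -1.] F [-1.5 -0.2  1. ] w 0.002457653035418043
shift mm [ 6.5  0.6 -0.1]
red ([254.3, 205.5], [224, 170, 60, 72, 2994]) [0.4985 0.0189 0.11  ]
[(([252.5, 179.5], [247, 172, 11, 17, 159]), array([0.49606923, 0.02106011, 0.091     ]))]
```

View pics/w5.png

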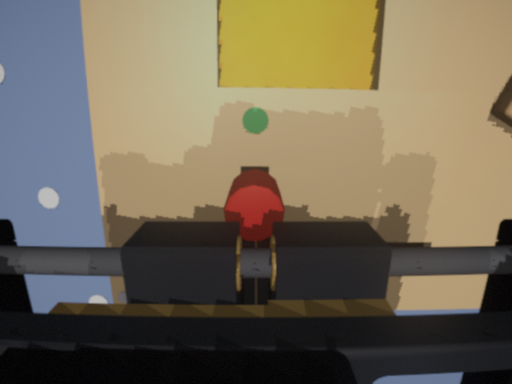

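The knob is round the corner at (254,206), centred ahead of the fingers. A few mm of slot remain before the end, so I'll creep home.

Call:
send_rows(xyz=[[1,0,0],[2,0,0],[3,0,0],[4,0,0],[5,0,0],[6,0,0],[7,0,0],[8,0,0],[8.5,0,0],[8.5,0,0]], dr=[[0,0,0],[0,0,0],[0,0,0],[0,0,0],[0,0,0],[0,0,0],[0,0,0],[0,0,0],[0,0,0],[0,0,0]])

```text
time: 9.82
position: [0.4788, 0.0158, 0.0974]
tool_rot: [3.128, 0.284, -0.005]
ft_force: [-5.7, -0.2, 3.6]
grip_width: 0.007
grip_force: 2.9
```

```bash
python3 - <<'E'
from h import *
shift([.472,.0146,.0975])
E
```

```text
t 9.8167 pos [0.4788 0.0158 0.0974] xaxis deg 10.4 z [-0.003 -0.001 -1.   ] F [-5.7 -0.2  3.6] w 0.00713923017413496
shift mm [-6.9 -0.  -0.1]
```

Call:
send_rows(xyz=[[0.5,0,0],[1,0,0],[1.5,0,0],[2,0,0],[2.5,0,0],[3,0,0],[3,0,0],[3,0,0],[3,0,0],[3,0,0]], dr=[[0,0,0],[0,0,0],[0,0,0],[0,0,0],[0,0,0],[0,0,0],[0,0,0],[0,0,0],[0,0,0],[0,0,0]])

```text
time: 10.65
position: [0.4793, 0.016, 0.0972]
tool_rot: [3.128, 0.283, -0.013]
ft_force: [-13.3, -1.7, 9.5]
grip_width: 0.006
grip_force: 6.2
```

```bash
python3 - <<'E'
from h import *
shift([.4788,.0158,.0975])
E
```

```text
t 10.65 pos [0.4793 0.016  0.0972] xaxis deg 10.4 z [-0.008 -0.002 -1.   ] F [-13.3  -1.7   9.5] w 0.006345721063280731
shift mm [-0.5  0.1 -0.3]
```

It moved only 0.5 mm for 3 mm commanded, at 13 N, so the knob is against the closed end. I'll back off and lift.

Call:
send_rows(xyz=[[-5,0,0],[-13,0,0],[-20,0,0],[-24,0,-5],[-24,0,-20],[-24,0,-40],[-24,0,-60],[-24,0,-80],[-24,0,-90],[-24,0,-90]], dr=[[0,0,0],[0,0,0],[0,0,0],[0,0,0],[0,0,0],[0,0,0],[0,0,0],[0,0,0],[0,0,0],[0,0,0]])

```text
time: 11.48
position: [0.461, 0.012, 0.1902]
tool_rot: [3.127, 0.283, 0.009]
ft_force: [0.3, 0.3, -0.8]
grip_width: 0.004
grip_force: 0.0
```

```bash
python3 - <<'E'
from h import *
s=get_state();im=get_image('wrist');cv2.imwrite('pics/w6.png',im[:,:,::-1])
for b in blobs(im,(0,150,60),(6,255,255),60): print('red',b,at('wrist',*b[0],.11,s).round(4))
for b in blobs(im,(45,80,40),(85,255,255),30): print('green',b,at('wrist',*b[0],.07,s).round(4))
shift([.4788,.0158,.0975])
E
```

```text
red ([253.5, 147.6], [236, 129, 36, 37, 1039]) [0.5016 0.0196 0.11  ]
green ([254.2, 102.2], [247, 95, 16, 16, 203]) [0.5337 0.0249 0.07  ]
t 11.5333 pos [0.46   0.012  0.1885] xaxis deg 10.3 z [ 0.003 -0.001 -1.   ] F [-0.2  0.1 -0.2] w 0.002914789214884187
shift mm [18.9 -0.5 91. ]
```

View pics/w6.png

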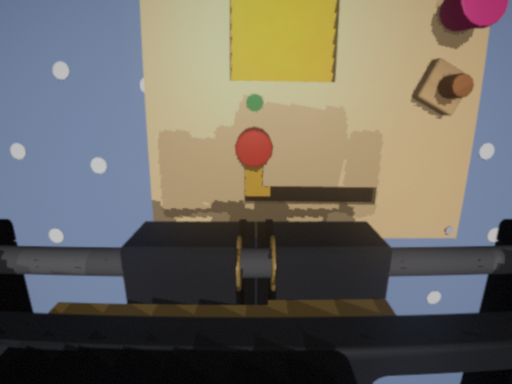

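The knob at (254,148) is 32.5 mm short of the green spot (33 mm expected), so it is home. The yellow shutter fills the window, the pot and stamp still stand on the plate, and the robot is clear.

```bash
python3 -c "
from bench import *
print(close_job())"
```

```text
the job is handed in; nothing more can be done
None
```

The scissors box is shut and locked: the knob was only pushed, first to the corner and then home to the closed end of the short leg. The shutter covers the window, and I handed the job in at about 11.5 s with the arm clear; no verdict came back.

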